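Slide the takeaway box through between scale and label printer

ROBOT

A 6-joint arm with a two-finger parallel gripper is mounted at the origin on the work surface. World frame = base frame: x ahead of the robot, y to its left, z up, the work surface at z = 0. Lengths are in m, angles in rad, forces in N, time in s.
With the tool pointing down it reaches from about 0.35 to 0.775 m from the base axis. Payload 7.3 kg.
Tool frame: the origin (TCP) lies at the centre of the arm's flange, where the gripper is bolted on; the fingertips stand 178 mm ahead of it and the grasp point (between the pads) lies robot.pinch_z ahead of it (robot.pinch_z is the distance from the TCP to the grasp point, in m); x points along the fingers, z is the direction in which the jaws open and shut, and the axes are right-handed (so a half turn about x gives the same grasp; the last joint's range is limited). The gripper opens to 92 mm and grips with 3 to 60 N. Pads are 19 mm wide; open, the fingers measure 130 mm over their backs; the gripper's body (75 mm by 190 mm) begins 47 mm behind the grasp point.
Start: joints at [1.196, 0.342, 1.524, -0, 1.275, -0.146], TCP at [0.119, 0.511, 0.405] pointing down, gripper open.
Joint ranges: [-2.53, 2.53], [-0.77, 2.02], [0.04, 2.7], [-1, 4.14], [0.28, 2.66], [-3.11, 3.11]. Speed limits (rad/s): [2.57, 2.57, 3.14, 3.14, 3.14, 3.14].

INTERFACE

Orientations are given as [roll, pitch, yaw] about the fixed x, y, z axes, in that order (R = Rz(yaw) Ry(pitch) Rx(roll)).
In Python, from cell import robot gives the robot as it stands.
- The arm moves only by the shell command python3 -m jog 'ROWS' [FORCE]. ROWS is JSON, a list of rows, each an object of numbers: "fingers": the closure, from 0 (fully open) to 1 (shut); "x", "y", "z": the shift along the tool's x, y, z in cm; "spin": the turn about the tool's x in degrees. A call has 1 to 5 rows; each row is the pose to reach, as a shift and turn from the pose commanded when the call began, along the tool's axes at that moment; what a row does not reach only later rows make up. A row lasts 1/8 s, in which the tool goes at most 62.5 mm and 10.7 degrees, less where a joint would pass 70% of its speed; a pose out of reach is approached as far as the arm can. A call with a gripper value outside its range is refused whole. The fingers move at their own pace and stop on an object; FORCE is the grip in N (left out, the last holds). Time passes only in rows, so rows that repeat a pose let the fingers close. It gives the time, the measured TCP pose, the force and the opening at its end, in the units of the state.
- robot.observe(): the state, without advancing time (a new reading comes with each control period).
- robot.read_camera(name): name is "side" or "top"; returns a dict with "color" (400x640x3 uint8, red, green, blue), "mtx" (3x3 intrinsics, pixels), "k1" (the pictures are not rectified: a ray, as slopes to the right and down, at radius r is drawn at 1 + k1 r^2 times it, then the intrinsics apply), "view" (4x4, takes a point from world to camera coordinates). Camera axes: x right, y down, z forward; pixel columns grow to the right and rows downward; lengths in m; the calibration is good to about 2 mm. A picture is of the moment at which its call begins. There is no depth.
- robot.hand_in(): hands the job in, once; it reports no verdict.
Trained networks look in a picture, given as the dict that the camera call returned (one of the last four; its "shot" number tells which), for a name from the list of things; names that differ only in an ending like _2 or _b are one class to them, and where a whole thing is asked for, a point or a joint stands for the part that bears it (a point fixed in the world has none). Each returns a list of dicts, best first, with "conf" (0 to 1); they miss things now and then, are a little off and sometimes report something else, mostly with a low value. They report only what shows in the picture. A call takes as long as a camera call.
- robot.look_for(target, picture): "xy" ([column, row] in pixels, amid what is visible of it).
The state is a dict: "time": time; "qpos": joint angles; "qvel": joint speeds; "joint_efforts": joint torques, N m; "tool_pos": TCP position; "tool_rot": TCP orientation; "contact_force": force on the tool from outside, world axes, zero at the start; "torque": the same for the moment, N m; "opening": finger opening in m.
Only numpy, scipy, OpenCV 4.12 (cv2) and the standard library are available. Lean on these libraries where they do the work, as an engineer would, in place of code of your own. Each camera call takes 0.05 s, during which the arm holds its last target. There are 200 camera calls.

TASK

Slide the closed kraft takeaway box along the deli counter, through the narrow gap between the scale and the label printer, and leave it standing square in the middle of the steel hand-over plate on the other side. Push it with the fingertips only: it stays flat on the counter, never picked up or tipped, and is not rammed into either machine. Leave the jar and the tub where they are.

Things in the scene. Friction and masses are not known exactly. Their poses are not given: they have to be found in the camera images.
- box: The closed kraft-cardboard takeaway box, loose, 0.25 to 0.5 kg, straight upright sides, 105 mm along its x, 130 mm along its y, 60 mm high, upright corners rounded to 10 mm. Origin at the centre of its underside. It stands on the bare counter at one end of the gap, off the gap's centre line by up to 22 mm, and turned up to 0.35 rad (20 degrees) from it. Pushed, it slides and stops when the push stops. It is too wide for the gripper to span.
- plate: The brushed-steel hand-over plate, 170 mm along its x, 200 mm along its y, let flush into the dark stone counter (no step, nothing to catch). Origin at its centre, at counter height. It lies beyond the other end of the gap (either the left or the right one), its axes parallel to the scale's, its centre up to 22 mm off the gap's centre line. Its near edge is at least 15 mm clear of the scale.
- scale: The white counter scale, screwed down. Base 220 mm along its x, 200 mm along its y; upright corners rounded to 12 mm. Origin at the centre of its underside. The keypad edge (45 mm high), a straight upright face at x = -110 mm in its own frame, is one side of the gap; the steel platter behind it is 56 mm high; a small customer read-out 128 mm high stands at its back, x = +118 mm.
- printer: The grey label printer with a black roll cover, screwed down, 110 mm along its x, 150 mm along its y, up to 60 mm high. Origin at the centre of its underside, axes parallel to the scale's. Its upright face at x = +55 mm in its own frame is the other side of the gap. It may be shifted along the gap by up to 20 mm from the scale's middle.
- gap_mid (a point): The middle of the gap, on the counter, 56 mm in front of the scale's keypad edge; axes as the scale's. The gap is a straight lane along this y axis, 112 mm wide between the faces of scale and printer (the box is 105 mm wide), 200 mm long on the scale's side. The machines along it are no higher than 60 mm within 100 mm either side of its centre line.
- jar: Bystander beside one end of the scale, all of it over 150 mm from the gap's centre line: relish jar with a steel cap, 68 mm across, 80 mm high; origin at the centre of its underside.
- tub: Bystander beside the other end of the scale, all of it over 150 mm from the gap's centre line: round salad tub with a white lid, 96 mm across, 58 mm high; origin at the centre of its underside.

How it is judged:
On the way:
1. the box is inside the gap, between scale and printer, flat on the counter (x of box in the frame of gap_mid between -0.012 and 0.012 m and y of box in the frame of gap_mid between -0.04 and 0.04 m and height (world z) of box below 0.008 m), for 0.1 s.
At the end, for the whole second after the job is handed in: The box stands flat and still on the hand-over plate, its centre within 22 mm across and 25 mm along of the plate's centre, its sides within 0.17 rad (10 degrees) of the plate's (x of box in the frame of plate between -0.022 and 0.022 m and y of box in the frame of plate between -0.025 and 0.025 m and angle between the y axis of box and the y axis of plate, either way round below 0.17 rad and height (world z) of box below 0.004 m and angle between box's own z axis and vertical below 0.03 rad and linear speed of box below 0.01 m/s); the robot touches nothing.
It fails at once if the box is lifted off the counter (height (world z) of box above 0.012 m).
It fails at once if the box is tipped (angle between box's own z axis and vertical above 0.2 rad).
It fails at once if the box is rammed into the scale or the printer (over 30 N) (contact force between box and scale above 30 N or contact force between box and printer above 30 N).
It fails at once if the robot itself hits the scale or the printer (over 30 N) (contact force between any of the arm, the fingers and scale above 30 N or contact force between any of the arm, the fingers and printer above 30 N).
It fails at once if the jar or the tub is moved (over 20 mm) (distance of any of jar, tub from where it was at the start of the episode above 0.02 m).
It also fails if it takes over 72 s, if anything falls off the work surface, if the arm or the gripper's body presses on something with over 40 N, if the wrist force passes 120 N, or if a joint passes its speed limit or range.

## Working session

There is one attempt and no reset: what is moved stays moved. The work goes in short steps, Python scripts to look and compute and a shell command to move; the robot and the scene stay as the last step left them, time stands still between calls to the robot, and variables do not carry over. Pictures are saved under pics/ and viewed, on a budget of 10 in all, crops included, one or two more only if the job needs it, and the job is handed in when it is done.

```bash
ls; mkdir -p pics
cat > h.py <<'E'
from cell import robot
import numpy as np, cv2
def ground(pic,uv,z):
    p=cv2.undistortPoints(np.array([[uv]],float),np.array(pic["mtx"],float),np.array([pic["k1"],0,0,0],float))[0,0]
    V=np.array(pic["view"]);R=V[:3,:3];t=V[:3,3];c=-R.T@t;d=R.T@np.array([p[0],p[1],1]);return c+d*(z-c[2])/d[2]
def proj(pic,P):
    V=np.array(pic["view"]);q=V[:3,:3]@np.array(P,float)+V[:3,3];s=q[:2]/q[2];s=s*(1+pic["k1"]*(s@s));K=np.array(pic["mtx"]);return K[:2,:2]@s+K[:2,2]
def save(pic,n): cv2.imwrite("pics/"+n,pic["color"][:,:,::-1])
E
python3 - <<'E'
from h import *
print(robot.observe(),robot.pinch_z)
for n in["top","side"]:
    p=robot.read_camera(n);save(p,n+"0.png")
    V=np.array(p["view"]);print(n,-V[:3,:3].T@V[:3,3],p["k1"],p["mtx"])
    for t,z in[("box",.03),("plate",0),("scale",.03),("printer",.03),("jar",.04),("tub",.03)]:
        print(t,[(d["xy"],round(d["conf"],2),ground(p,d["xy"],z).round(3)) for d in robot.look_for(t,p)[:2]])
E
```

```text
pics
{'time': 0.0, 'qpos': array([ 1.19597333e+00,  3.42753194e-01,  1.52501572e+00, -1.68109783e-05,
        1.27541302e+00, -1.45999490e-01]), 'qvel': array([ 0.00044154,  0.00132226, -0.00145388,  0.00047106, -0.00165412,
        0.00014779]), 'joint_efforts': array([-1.13132042e-03, -4.31247067e+01, -2.44225323e+01,  7.17013143e-02,
        5.61280386e-02, -1.27172584e-04]), 'tool_pos': array([0.11901822, 0.51119591, 0.40402939]), 'tool_rot': array([ 3.00570754,  1.56920697, -1.93550004]), 'contact_force': array([-0.08516883,  0.42517317, -0.54883387]), 'torque': array([-0.02135481,  0.0456176 , -0.00491861]), 'opening': 0.09180324242332005} 0.1592
top [0.49816419 0.02429064 0.75522891] -0.0862072514088499 [[382.1603521    0.         320.49639584]
 [  0.         382.1603521  199.72661173]
 [  0.           0.           1.        ]]
box [([218.1, 239.5], 0.78, array([0.492, 0.214, 0.03 ]))]
plate [([446.7, 211.1], 0.7, array([ 0.562, -0.231,  0.   ]))]
scale [([331.5, 138.8], 0.67, array([0.694, 0.004, 0.03 ]))]
printer [([333.2, 289.9], 0.77, array([ 0.405, -0.006,  0.03 ]))]
jar [([231.9, 130.6], 0.82, array([0.702, 0.197, 0.04 ])), ([414.9, 115.8], 0.62, array([ 0.743, -0.157,  0.04 ]))]
tub [([411.9, 116.1], 0.74, array([ 0.745, -0.153,  0.03 ]))]
side [0.33993576 0.44908475 0.58625785] -0.07009281835660175 [[394.38946131   0.         317.91016111]
 [  0.         394.38946131 199.65932149]
 [  0.           0.           1.        ]]
box []
plate [([380.1, 160.4], 0.86, array([ 0.552, -0.23 ,  0.   ]))]
scale [([263.8, 196.5], 0.63, array([0.696, 0.023, 0.03 ]))]
printer [([408.3, 251.0], 0.92, array([0.4  , 0.006, 0.03 ]))]
jar [([200.5, 255.2], 0.59, array([0.703, 0.2  , 0.04 ]))]
tub [([290.7, 137.7], 0.58, array([ 0.753, -0.165,  0.03 ]))]
```

View pics/top0.png

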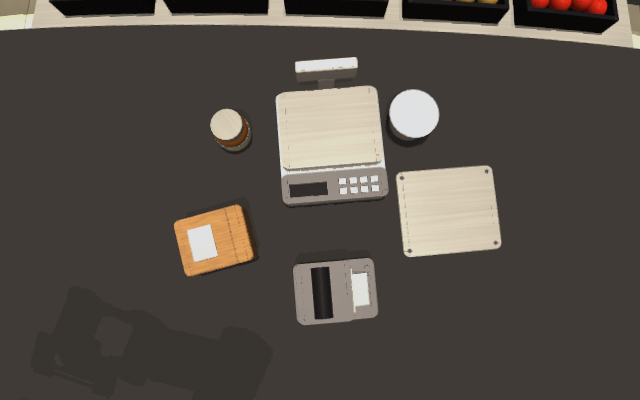

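View pics/side0.png

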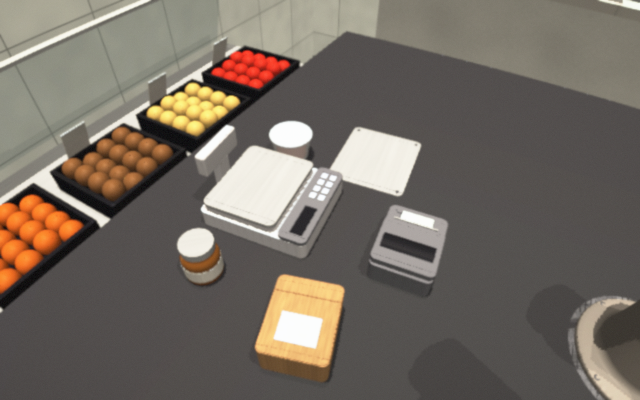

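The top view shows the box at about (214,240), the plate at about (448,211), the lane between the keypad edge (row ~200) and the printer (row ~262), running to the right (-y). I'll measure the box by fitting its silhouette and the machines from a rectified crop.

```bash
cat >> h.py <<'E'
from scipy.optimize import minimize
def boxpts(p,zs=(0,.06)):
    x,y,a=p;o=[]
    for sx in(-1,1):
        for sy in(-1,1):
            for k in np.linspace(0,np.pi/2,4):
                o.append((sx*(.0425+.01*np.cos(k)),sy*(.055+.01*np.sin(k))))
    o=np.array(o);c,s=np.cos(a),np.sin(a)
    o=o@np.array([[c,s],[-s,c]])+[x,y]
    return [(u,v,z) for u,v in o for z in zs]
def boxmask(pic,exp=None):
    h=cv2.cvtColor(pic["color"],cv2.COLOR_RGB2HSV)
    m=cv2.inRange(h,(8,95,60),(24,255,255))
    if exp is not None:
        k=np.zeros_like(m);cv2.circle(k,tuple(int(v) for v in proj(pic,[*exp,.03])),90,255,-1);m&=k
    n,l,st,_=cv2.connectedComponentsWithStats(m);i=1+np.argmax(st[1:,4]);m=(l==i).astype(np.uint8)
    c,_=cv2.findContours(m,cv2.RETR_EXTERNAL,cv2.CHAIN_APPROX_NONE);o=np.zeros_like(m);cv2.drawContours(o,[max(c,key=len)],-1,1,-1);return o
def fitbox(pics,g,hide=0):
    ms=[(p,cv2.resize(boxmask(p,g[:2]),None,fx=4,fy=4,interpolation=cv2.INTER_LINEAR)) for p in pics]
    def cost(q):
        s=0
        for p,m in ms:
            P=np.array([proj(p,b) for b in boxpts(q)])*4+1.5
            o=np.zeros_like(m);cv2.fillConvexPoly(o,cv2.convexHull(np.round(P*16).astype(np.int32)),1,shift=4)
            s+=((m==1)&(o==0)).sum()+(1-hide)*((o==1)&(m==0)).sum()
        return s/sum(m.sum() for _,m in ms)
    r=min((minimize(cost,g,method="Nelder-Mead",options=dict(initial_simplex=np.array([g,[g[0]+.012,g[1],g[2]],[g[0],g[1]+.012,g[2]],[g[0],g[1],g[2]+d]]),xatol=1e-4,fatol=1e-5)) for d in(.12,-.12)),key=lambda r:r.fun)
    return r.x.round(4),round(r.fun,3)
def rect(pic,x0,x1,y0,y1,z,mm):
    # rows: x decreasing downward, cols: y decreasing rightward; px = mm
    xs=np.arange(x1,x0,-mm/1000);ys=np.arange(y1,y0,-mm/1000)
    M=np.array([[proj(pic,(x,y,z)) for y in ys] for x in xs],np.float32)
    return cv2.remap(pic["color"],M[...,0],M[...,1],cv2.INTER_LINEAR)
E
python3 - <<'E'
from h import *
T=robot.read_camera("top");S=robot.read_camera("side")
for ps in([T],[S],[T,S]): print(fitbox(ps,np.array([.492,.22,.2])))
h=cv2.cvtColor(T["color"],cv2.COLOR_RGB2HSV)
for nm,pic,seed in(("top",T,(448,211)),("side",S,(380,160))):
    g=cv2.cvtColor(pic["color"],cv2.COLOR_RGB2GRAY);m=(g>120).astype(np.uint8);_,l=cv2.connectedComponents(m);m=(l==l[seed[1],seed[0]]).astype(np.uint8)
    c=max(cv2.findContours(m,0,1)[0],key=len)[:,0]
    P=np.array([ground(pic,q,0)[:2] for q in c],np.float32);print(nm,"plate",cv2.minAreaRect(P*1000))
r=rect(T,.34,.66,-.12,.13,.045,.5);cv2.imwrite("pics/r.png",cv2.resize(r,None,fx=1.5,fy=.9)[:,:,::-1] if 0 else r[:,:,::-1]);print(r.shape)
E
```

```text
(array([0.491 , 0.2173, 0.3014]), np.float64(0.07))
(array([0.4905, 0.2189, 0.2952]), np.float64(0.012))
(array([0.4906, 0.2189, 0.2964]), np.float64(0.034))
top plate ((563.950927734375, -235.02224731445312), (171.38551330566406, 201.3829803466797), 6.69143533706665)
side plate ((666.132568359375, -110.45173645019531), (405.6734619140625, 428.9228515625), 6.538020610809326)
(640, 500, 3)
```

View pics/r.png

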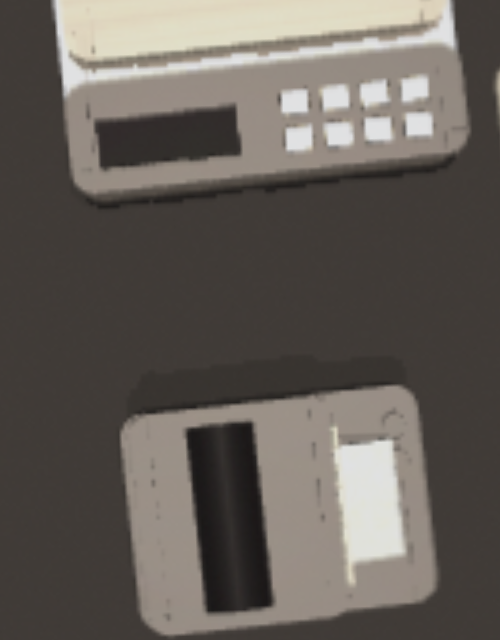

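The crop gives the keypad edge at n≈0.568, the printer face at n≈0.456, so a 111.8 mm gap against 112 mm given; scale length comes out at 200.4 mm. The plate fit is 171×201 mm at yaw 0.117. Next: a helper that turns lane coordinates into jog shifts.

```bash
cat >> h.py <<'E'
from scipy.spatial.transform import Rotation as Ro
YAW=.1168;N=np.array([np.cos(YAW),np.sin(YAW)]);TT=np.array([-np.sin(YAW),np.cos(YAW)])
C0=np.array([.5123,-.074])  # gap_mid in (n,t)
def lane(xy): xy=np.array(xy)[:2];return np.array([xy@N,xy@TT])-C0
def world(a): a=np.array(a)+C0;return a[0]*N+a[1]*TT
def tool():
    o=robot.observe();R=Ro.from_euler("xyz",o["tool_rot"]).as_matrix();p=np.array(o["tool_pos"]);z=R[:,2]
    a=(np.arctan2(z[1],z[0])-YAW+np.pi/2)%np.pi-np.pi/2
    print("t",round(o["time"],2),"tool lane mm",(lane(p)*1000).round(1),"z",(p[2]*1000).round(1),"jaw-rel deg",np.degrees(a).round(2),"F",o["contact_force"].round(1),"open",round(o["opening"],4))
    return p,R,a
def go(a,z,ang=0):
    """a: lane coords mm; prints shift(cm)/spin from measured pose"""
    p,R,c=tool();d=np.array([*world(np.array(a)/1000),z/1000])-p;s=R.T@d*100
    # spin + about tool x (down) = clockwise seen from above
    print("shift cm",s.round(2),"spin",round((np.degrees(c)-ang),2))
    for nm,v in(("n",N),("t",TT)): print(nm,"axis in tool",(R.T@np.array([*v,0])).round(3))
E
python3 - <<'E'
from h import *
print("box",lane([.4906,.2189])*1000,np.degrees(.2964-YAW),"plate",lane([.56395,-.23502])*1000)
go([0,332],191)
E
```

```text
box [  0.46678781 234.23667282] 10.290322000549585 plate [  20.41963605 -225.13841656]
t 0.8 tool lane mm [-334.5  568. ] z 404.8 jaw-rel deg 70.2 F [ 0.8 -0.2 -0.5] open 0.0918
shift cm [ 21.38 -39.46 -10.87] spin 70.2
n axis in tool [ 0.    -0.941  0.339]
t axis in tool [0.    0.339 0.941]
```

```bash
python3 -m jog '[{"y":-6,"z":-1.6,"spin":9,"fingers":0.45},{"y":-12,"z":-3.3,"spin":18,"fingers":0.45},{"y":-18,"z":-5,"spin":27,"fingers":0.45},{"y":-24,"z":-6.6,"spin":36,"fingers":0.45},{"y":-30,"z":-8.2,"spin":45,"fingers":0.45}]' 20
python3 - <<'E'
from h import *
go([0,332],191)
E
```

```text
t 0.8 tool lane mm [-334.5  568. ] z 404.8 jaw-rel deg 70.2 F [ 0.8 -0.2 -0.5] open 0.0918
shift cm [ 21.38 -39.46 -10.87] spin 70.2
n axis in tool [ 0.    -0.941  0.339]
t axis in tool [0.    0.339 0.941]$[0]: bad value
```

```bash
python3 -m jog '[{"x":0,"y":-6,"z":-1.6,"spin":9,"fingers":0.45},{"x":0,"y":-12,"z":-3.3,"spin":18,"fingers":0.45},{"x":0,"y":-18,"z":-5,"spin":27,"fingers":0.45},{"x":0,"y":-24,"z":-6.6,"spin":36,"fingers":0.45},{"x":0,"y":-30,"z":-8.2,"spin":45,"fingers":0.45}]' 20
python3 - <<'E'
from h import *
go([0,332],191)
E
```

```text
time: 1.42
tool_pos: [0.3942, 0.3622, 0.405]
tool_rot: [0.354, 1.57, 0.905]
contact_force: [-0.7, 0.6, -0.4]
opening: 0.0512
t 1.43 tool lane mm [-78.5 387.8] z 405.0 jaw-rel deg 24.9 F [-0.7  0.6 -0.4] open 0.0512
shift cm [21.4  -8.37  4.76] spin 24.9
n axis in tool [ 0.001 -0.421  0.907]
t axis in tool [0.001 0.907 0.421]
```

```bash
python3 -m jog '[{"x":2,"y":-4.2,"z":2.4,"spin":9,"fingers":0.45},{"x":6,"y":-8.4,"z":4.8,"spin":17,"fingers":0.45},{"x":12,"y":-8.4,"z":4.8,"spin":24.9,"fingers":0.45},{"x":17,"y":-8.4,"z":4.8,"spin":24.9,"fingers":0.45},{"x":21.3,"y":-8.4,"z":4.8,"spin":24.9,"fingers":0.45}]'
python3 - <<'E'
from h import *
T=robot.read_camera("top");save(T,"top1.png");print(fitbox([T],np.array([.4906,.2189,.296])))
go([0,332],191)
E
```

```text
time: 2.05
tool_pos: [0.4777, 0.3171, 0.1897]
tool_rot: [-2.888, 1.57, -2.767]
contact_force: [0.3, -0.4, -0.4]
opening: 0.0505
(array([0.4912, 0.217 , 0.2983]), np.float64(0.056))
t 2.1 tool lane mm [ -2.7 332.7] z 184.6 jaw-rel deg 0.27 F [-2.  -1.9 -3.9] open 0.0505
shift cm [-0.64 -0.07  0.26] spin 0.27
n axis in tool [-0.009 -0.005  1.   ]
t axis in tool [-0.003  1.     0.005]
```

View pics/top1.png

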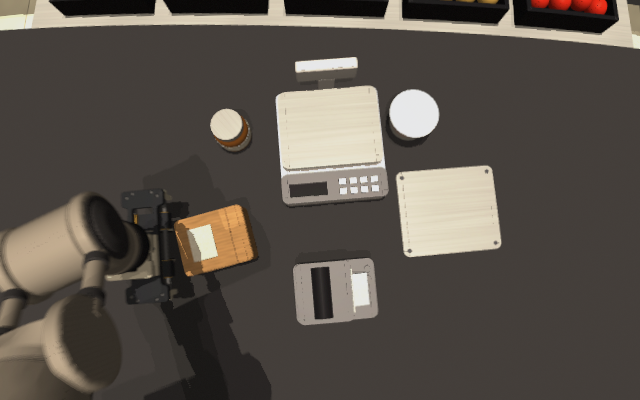

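The gripper stands behind the box (contact edge near column 172), box unmoved. Correcting the height, then pushing to square it.

```bash
python3 -m jog '[{"x":0,"y":0,"z":0.2,"spin":0.3,"fingers":0.45},{"x":-0.2,"y":-0.7,"z":0.2,"spin":0.3,"fingers":0.45},{"x":-0.2,"y":-1.4,"z":0.2,"spin":0.3,"fingers":0.45},{"x":-0.2,"y":-2.0,"z":0.2,"spin":0.3,"fingers":0.45},{"x":-0.2,"y":-2.5,"z":0.2,"spin":0.3,"fingers":0.45}]'
python3 - <<'E'
from h import *
tool();T=robot.read_camera("top");b,e=fitbox([T],np.array([.4906,.2189,.2]));print(b,e,lane(b)*1000,np.degrees(b[2]-YAW))
tool()
E
```

```text
time: 2.72
tool_pos: [0.4835, 0.2931, 0.1952]
tool_rot: [0.453, 1.566, 0.569]
contact_force: [1.6, 4.0, 3.1]
opening: 0.0506
t 2.73 tool lane mm [  2.1 308.7] z 195.2 jaw-rel deg -0.01 F [1.6 4.  3.1] open 0.0506
[0.4903 0.2108 0.2732] 0.083 [ -0.77509854 226.2268215 ] 8.961059915846075
t 2.77 tool lane mm [  1.9 308.2] z 194.8 jaw-rel deg -0.01 F [1.7 2.9 1.8] open 0.0509
```

```bash
python3 -m jog '[{"x":0.3,"y":-0.5,"z":0,"spin":0,"fingers":0.45},{"x":0.3,"y":-1.0,"z":0,"spin":0,"fingers":0.45},{"x":0.3,"y":-1.5,"z":0,"spin":0,"fingers":0.45},{"x":0.3,"y":-1.8,"z":0,"spin":0,"fingers":0.45}]'
python3 - <<'E'
from h import *
T=robot.read_camera("top");b,e=fitbox([T],np.array([.4906,.205,.2]));print(b,e,lane(b)*1000,np.degrees(b[2]-YAW))
tool()
E
```

```text
time: 3.28
tool_pos: [0.4849, 0.2746, 0.1905]
tool_rot: [-2.862, 1.57, -2.746]
contact_force: [0.9, 3.2, 1.1]
opening: 0.0507
[0.4872 0.192  0.1862] 0.129 [ -6.0448278  207.91617013] 3.9763270982079133
t 3.33 tool lane mm [  1.3 290. ] z 190.5 jaw-rel deg -0.03 F [1.  2.1 1.3] open 0.0508
```

```bash
python3 -m jog '[{"x":0,"y":-0.5,"z":0,"spin":0,"fingers":0.45},{"x":0,"y":-1.0,"z":0,"spin":0,"fingers":0.45},{"x":0,"y":-1.0,"z":0,"spin":0,"fingers":0.45}]'
python3 - <<'E'
from h import *
T=robot.read_camera("top");S=robot.read_camera("side");b,e=fitbox([T],np.array([.4906,.19,.13]));print(b,e,lane(b)*1000,np.degrees(b[2]-YAW))
m=boxmask(T,b[:2]);c=T["color"].copy();c[m>0]=c[m>0]//2+np.array([0,127,0],np.uint8)
q=np.array([proj(T,p) for p in boxpts(b)]);cv2.polylines(c,[cv2.convexHull(q.astype(np.int32))],1,(255,0,0))
o=np.hstack([cv2.resize(c[150:310,120:320],None,fx=2,fy=2),S["color"][::1,::1][60:380,200:600]]);cv2.imwrite("pics/c2.png",o[:,:,::-1])
tool()
E
```

```text
time: 3.7
tool_pos: [0.4859, 0.2644, 0.1904]
tool_rot: [-2.698, 1.569, -2.582]
contact_force: [0.4, -0.1, -0.5]
opening: 0.0505
[0.4845 0.1845 0.1327] 0.146 [ -9.6004413  200.78191385] 0.9110028942580096
t 3.8 tool lane mm [  1.1 280.2] z 190.4 jaw-rel deg -0.02 F [ 0.1 -0.1 -0.4] open 0.0507
```

View pics/c2.png

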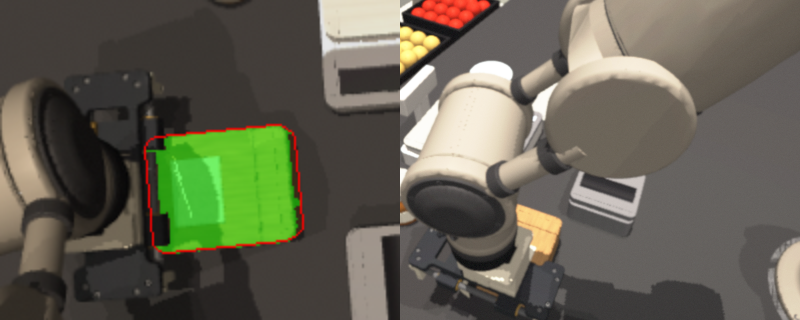

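The box is now almost square to the lane (fit outline matches it) but ~9–10 mm toward the printer side. I'll back off, look again, and nudge it sideways with the jaws turned along the lane.

```bash
python3 -m jog '[{"x":0,"y":3,"z":0,"spin":0,"fingers":0.45},{"x":-5,"y":4,"z":0,"spin":0,"fingers":0.45},{"x":-10,"y":4,"z":-4,"spin":-9,"fingers":0.45},{"x":-10,"y":3,"z":-9,"spin":-18,"fingers":0.45},{"x":-10,"y":0,"z":-13.5,"spin":-27,"fingers":0.45}]'
python3 - <<'E'
from h import *
T=robot.read_camera("top")
g=np.array([.4845,.1845,.13]);b,e=fitbox([T],g);print(b,e,lane(b)*1000,np.degrees(b[2]-YAW));print(robot.observe()["qpos"].round(2))
go([-95,202],191,-90)
E
```

```text
time: 4.42
tool_pos: [0.3502, 0.2492, 0.2911]
tool_rot: [-0.252, 1.57, 0.343]
contact_force: [0.1, -0.5, 0.4]
opening: 0.0505
[0.4841 0.1866 0.1341] 0.049 [ -9.75299326 202.91421962] 0.991216985576324
[ 0.44  0.31  1.95 -0.    0.9  -0.16]
t 4.47 tool lane mm [-142.2  277.4] z 289.1 jaw-rel deg 27.82 F [-6.1 -2.1 -1.5] open 0.0508
shift cm [ 9.79 -8.89  0.78] spin 117.82
n axis in tool [-0.011 -0.467  0.884]
t axis in tool [-0.005  0.884  0.467]
```

```bash
python3 -m jog '[{"x":0,"y":-3,"z":0.3,"spin":-10,"fingers":0.45},{"x":0,"y":-6,"z":0.6,"spin":-20,"fingers":0.45},{"x":0,"y":-8.9,"z":0.8,"spin":-30,"fingers":0.45},{"x":0,"y":-8.9,"z":0.8,"spin":-40,"fingers":0.45},{"x":0,"y":-8.9,"z":0.8,"spin":-50,"fingers":0.45}]'
python3 - <<'E'
from h import *
go([-95,203],191,90)
E
```

```text
time: 5.1
tool_pos: [0.4082, 0.1793, 0.2905]
tool_rot: [2.037, 1.57, -2.782]
contact_force: [-0.1, -0.4, -0.1]
opening: 0.0503
t 5.1 tool lane mm [-86.  204.5] z 290.5 jaw-rel deg 77.23 F [-0.1 -0.4 -0.1] open 0.0503
shift cm [ 9.95  0.84 -0.34] spin -12.77
n axis in tool [-0.001 -0.975  0.221]
t axis in tool [-0.     0.221  0.975]
```

```bash
python3 -m jog '[{"x":2,"y":0.8,"z":-0.3,"spin":-6,"fingers":0.45},{"x":5,"y":0.8,"z":-0.3,"spin":-12.8,"fingers":0.45},{"x":8,"y":0.8,"z":-0.3,"spin":-12.8,"fingers":0.45},{"x":9.9,"y":0.8,"z":-0.3,"spin":-12.8,"fingers":0.45},{"x":9.9,"y":0.8,"z":-0.3,"spin":-12.8,"fingers":0.45}]'
python3 - <<'E'
from h import *
go([-62.2,203],191,90)
E
```

```text
time: 5.72
tool_pos: [0.3993, 0.1775, 0.1906]
tool_rot: [1.715, 1.567, -2.885]
contact_force: [0.4, 0.5, -0.3]
opening: 0.0503
t 5.72 tool lane mm [-95.  203.7] z 190.6 jaw-rel deg 89.77 F [ 0.4  0.5 -0.3] open 0.0503
shift cm [-0.05 -3.28 -0.06] spin -0.23
n axis in tool [-0.004 -1.     0.004]
t axis in tool [-0.001  0.004  1.   ]
```

```bash
python3 -m jog '[{"x":0,"y":-1.2,"z":0,"spin":-0.2,"fingers":0.45},{"x":0,"y":-2,"z":0,"spin":-0.2,"fingers":0.45},{"x":0,"y":-2.5,"z":0,"spin":-0.2,"fingers":0.45},{"x":0,"y":-3,"z":0,"spin":-0.2,"fingers":0.45},{"x":0,"y":-3,"z":0,"spin":-0.2,"fingers":0.45}]'
python3 - <<'E'
from h import *
tool()
for n in("top","side"):
    T=robot.read_camera(n);b,e=fitbox([T],np.array([.494,.1866,.12]));print(b,e,lane(b)*1000,np.degrees(b[2]-YAW))
E
```

```text
time: 6.35
tool_pos: [0.4298, 0.181, 0.1919]
tool_rot: [-1.416, 1.57, 0.271]
contact_force: [-0.6, -0.7, 0.2]
opening: 0.0505
t 6.35 tool lane mm [-64.3 203.7] z 191.9 jaw-rel deg 89.99 F [-0.6 -0.7  0.2] open 0.0505
[0.5148 0.1908 0.0374] 0.835 [ 21.22728168 203.50799088] -4.549284893338736
[0.511  0.1877 0.416 ] 1.057 [ 17.09191519 200.87194385] 17.14289723031423
```

```bash
python3 -m jog '[{"x":0,"y":2,"z":0,"spin":0,"fingers":0.45},{"x":-5,"y":4,"z":2,"spin":10,"fingers":0.45},{"x":-10,"y":4,"z":5,"spin":20,"fingers":0.45},{"x":-10,"y":2,"z":9,"spin":30,"fingers":0.45},{"x":-10,"y":-1,"z":12.5,"spin":40,"fingers":0.45}]'
python3 - <<'E'
from h import *
for n in("top","side"):
    T=robot.read_camera(n);b,e=fitbox([T],np.array([.494,.1866,.12]));print(b,e,lane(b)*1000,np.degrees(b[2]-YAW))
go([0,320],191,0)
E
```

```text
time: 7.08
tool_pos: [0.425, 0.3078, 0.2932]
tool_rot: [-0.495, 1.567, 0.49]
contact_force: [0.7, -0.5, -0.9]
opening: 0.051
[0.4933 0.187  0.1203] 0.05 [ -0.56906241 202.23937584] 0.20053522829578832
[ 1.3841 -1.6522  5.0756] 1.0 [  669.83112989 -1728.23850856] 284.1183114494726
t 7.17 tool lane mm [-52.5 331.4] z 292.3 jaw-rel deg 49.9 F [ 0.5 -0.3 -1. ] open 0.0506
shift cm [10.15 -4.73  2.46] spin 49.9
n axis in tool [ 0.005 -0.765  0.644]
t axis in tool [0.002 0.644 0.765]
```

```bash
python3 -m jog '[{"x":0,"y":-2,"z":1,"spin":10,"fingers":0.45},{"x":0,"y":-4.7,"z":2.5,"spin":20,"fingers":0.45},{"x":2,"y":-4.7,"z":2.5,"spin":30,"fingers":0.45},{"x":5,"y":-4.7,"z":2.5,"spin":40,"fingers":0.45},{"x":8,"y":-4.7,"z":2.5,"spin":49.9,"fingers":0.45}]'
python3 - <<'E'
from h import *
go([0,290],191,0)
E
```

```text
time: 7.8
tool_pos: [0.4778, 0.3007, 0.211]
tool_rot: [0.091, 1.57, 0.205]
contact_force: [0.4, 0.1, -0.1]
opening: 0.0503
t 7.8 tool lane mm [ -2.8 317. ] z 211.0 jaw-rel deg -0.16 F [ 0.4  0.1 -0.1] open 0.0503
shift cm [ 2.   -2.7   0.28] spin -0.16
n axis in tool [0.    0.003 1.   ]
t axis in tool [ 0.     1.    -0.003]
```

```bash
python3 -m jog '[{"x":1.0,"y":-0.7,"z":0.2,"spin":0,"fingers":0.45},{"x":2.0,"y":-2.4,"z":0.2,"spin":0,"fingers":0.45},{"x":2,"y":-3,"z":0.2,"spin":0,"fingers":0.45},{"x":2,"y":-3,"z":0.2,"spin":0,"fingers":0.45}]'
python3 - <<'E'
from h import *
go([0,210],191,0)
E
```

```text
time: 8.3
tool_pos: [0.4839, 0.2712, 0.1926]
tool_rot: [0.313, 1.569, 0.432]
contact_force: [0.2, -0.6, 1.0]
opening: 0.0503
t 8.3 tool lane mm [-1.000e-01  2.869e+02] z 192.6 jaw-rel deg 0.08 F [ 0.2 -0.6  1. ] open 0.0503
shift cm [ 0.16 -7.69 -0.01] spin 0.08
n axis in tool [ 0.001 -0.001  1.   ]
t axis in tool [0.    1.    0.001]
```

```bash
python3 -m jog '[{"x":0,"y":-0.8,"z":0,"spin":0,"fingers":0.45},{"x":0,"y":-1.8,"z":0,"spin":0,"fingers":0.45},{"x":0,"y":-2.8,"z":0,"spin":0,"fingers":0.45},{"x":0,"y":-3.8,"z":0,"spin":0,"fingers":0.45},{"x":0,"y":-4.4,"z":0,"spin":0,"fingers":0.45}]'
python3 - <<'E'
from h import *
T=robot.read_camera("top");b,e=fitbox([T],np.array([.497,.15,.12]));print(b,e,lane(b)*1000,np.degrees(b[2]-YAW))
m=boxmask(T,b[:2]);c=rect(T,.40,.64,-.06,.24,.05,.4);print(c.shape);cv2.imwrite("pics/c3.png",c[:,:,::-1])
go([0,150],191)
E
```

```text
time: 8.93
tool_pos: [0.4889, 0.2278, 0.1922]
tool_rot: [0.464, 1.569, 0.582]
contact_force: [-0.6, 5.6, 3.7]
opening: 0.0507
[0.499  0.1411 0.1145] 0.156 [ -0.25683731 155.98786218] -0.13178029288008913
(600, 750, 3)
t 8.97 tool lane mm [-2.000e-01  2.428e+02] z 192.1 jaw-rel deg 0.08 F [0.9 0.1 1.1] open 0.0504
shift cm [ 0.11 -9.28  0.  ] spin 0.08
n axis in tool [ 0.001 -0.001  1.   ]
t axis in tool [0.    1.    0.001]
```

View pics/c3.png

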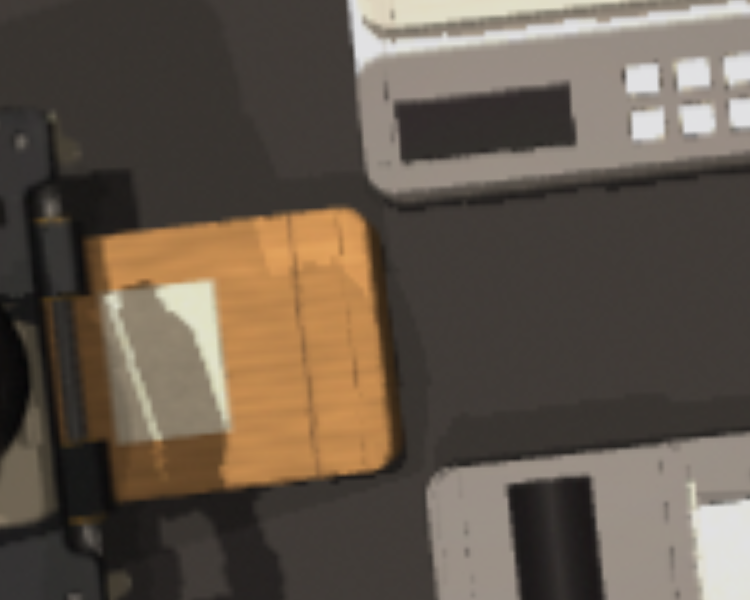

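The box front (columns 375–400) stands at the gap mouth, with its sides visually about centred between the scale edge (row ~200) and printer edge (row ~470). Continuing slowly.

```bash
python3 -m jog '[{"x":0,"y":-0.8,"z":0,"spin":0,"fingers":0.45},{"x":0,"y":-1.6,"z":0,"spin":0,"fingers":0.45},{"x":0,"y":-2.4,"z":0,"spin":0,"fingers":0.45},{"x":0,"y":-3.2,"z":0,"spin":0,"fingers":0.45},{"x":0,"y":-4.0,"z":0,"spin":0,"fingers":0.45}]'
python3 - <<'E'
from h import *
T=robot.read_camera("top");b,e=fitbox([T],np.array([.503,.11,.12]));print(b,e,lane(b)*1000,np.degrees(b[2]-YAW))
go([0,150],191)
E
```

```text
time: 9.6
tool_pos: [0.4934, 0.188, 0.1917]
tool_rot: [2.327, 1.571, 2.446]
contact_force: [-0.3, 4.9, 4.7]
opening: 0.0503
[0.5033 0.1014 0.1145] 0.151 [ -0.6125589 116.0572541] -0.13178029288008913
t 9.65 tool lane mm [ -0.3 202.4] z 191.6 jaw-rel deg 0.08 F [0.3 1.2 0.9] open 0.0505
shift cm [ 0.06 -5.24  0.03] spin 0.08
n axis in tool [-0.    -0.001  1.   ]
t axis in tool [-0.     1.     0.001]
```

```bash
python3 -m jog '[{"x":0,"y":-0.8,"z":0.03,"spin":0,"fingers":0.45},{"x":0,"y":-1.6,"z":0.05,"spin":0,"fingers":0.45},{"x":0,"y":-2.4,"z":0.05,"spin":0,"fingers":0.45},{"x":0,"y":-3.2,"z":0.05,"spin":0,"fingers":0.45},{"x":0,"y":-4.0,"z":0.05,"spin":0,"fingers":0.45}]'
python3 -m jog '[{"x":0,"y":-0.8,"z":0,"spin":0,"fingers":0.45},{"x":0,"y":-1.6,"z":0,"spin":0,"fingers":0.45},{"x":0,"y":-2.4,"z":0,"spin":0,"fingers":0.45},{"x":0,"y":-3.2,"z":0,"spin":0,"fingers":0.45}]'
python3 - <<'E'
from h import *
T=robot.read_camera("top");b,e=fitbox([T],np.array([.51,.03,.12]));print(b,e,lane(b)*1000,np.degrees(b[2]-YAW))
c=rect(T,.40,.64,-.14,.16,.05,.4);cv2.imwrite("pics/c4.png",c[:,:,::-1])
go([0,100],191)
E
```

```text
time: 10.28
tool_pos: [0.4986, 0.1482, 0.1916]
tool_rot: [-3.038, 1.57, -2.92]
contact_force: [0.4, 3.6, 1.1]
opening: 0.0504
time: 10.78
tool_pos: [0.5024, 0.1164, 0.1916]
tool_rot: [-3.138, 1.57, -3.019]
contact_force: [-0.4, 2.2, 0.4]
opening: 0.0506
[0.5124 0.028  0.1163] 0.743 [-0.12820109 42.0968904 ] -0.028647889756541187
t 10.82 tool lane mm [  0.3 130.4] z 191.6 jaw-rel deg 0.08 F [ 0.7 -1.2 -0.3] open 0.0503
shift cm [ 0.06 -3.04 -0.03] spin 0.08
n axis in tool [-0.    -0.001  1.   ]
t axis in tool [-0.     1.     0.001]
```

View pics/c4.png

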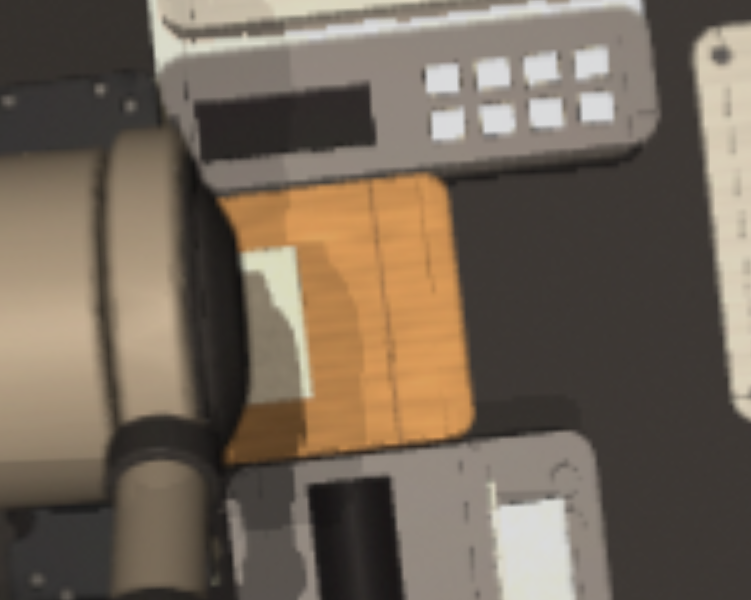

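The box is cleanly inside the gap (front edge at column ~460), parallel to both faces. Continuing along the lane.

```bash
python3 -m jog '[{"x":0,"y":-0.9,"z":0,"spin":0,"fingers":0.45},{"x":0,"y":-1.8,"z":0,"spin":0,"fingers":0.45},{"x":0,"y":-2.7,"z":0,"spin":0,"fingers":0.45},{"x":0,"y":-3.6,"z":0,"spin":0,"fingers":0.45},{"x":0,"y":-4.5,"z":0,"spin":0,"fingers":0.45}]'
python3 -m jog '[{"x":0,"y":-0.9,"z":0,"spin":0,"fingers":0.45},{"x":0,"y":-1.8,"z":0,"spin":0,"fingers":0.45},{"x":0,"y":-2.7,"z":0,"spin":0,"fingers":0.45},{"x":0,"y":-3.6,"z":0,"spin":0,"fingers":0.45},{"x":0,"y":-4.5,"z":0,"spin":0,"fingers":0.45}]'
python3 - <<'E'
from h import *
go([0,0],191)
E
```

```text
time: 11.45
tool_pos: [0.5078, 0.0717, 0.1917]
tool_rot: [2.472, 1.571, 2.59]
contact_force: [-0.5, 1.2, -1.4]
opening: 0.0503
time: 12.08
tool_pos: [0.5131, 0.0271, 0.1917]
tool_rot: [1.696, 1.571, 1.814]
contact_force: [-0.4, 1.0, -0.9]
opening: 0.0506
t 12.07 tool lane mm [ 0.4 41.1] z 191.7 jaw-rel deg 0.1 F [-0.4  1.  -0.9] open 0.0506
shift cm [ 0.07 -4.11 -0.05] spin 0.1
n axis in tool [-0.    -0.002  1.   ]
t axis in tool [0.    1.    0.002]
```

```bash
python3 -m jog '[{"x":0,"y":-0.9,"z":0,"spin":0.1,"fingers":0.45},{"x":0,"y":-1.8,"z":-0.03,"spin":0.1,"fingers":0.45},{"x":0,"y":-2.7,"z":-0.03,"spin":0.1,"fingers":0.45},{"x":0,"y":-3.6,"z":-0.03,"spin":0.1,"fingers":0.45},{"x":0,"y":-4.5,"z":-0.03,"spin":0.1,"fingers":0.45}]'
python3 -m jog '[{"x":0,"y":-0.9,"z":0,"spin":0,"fingers":0.45},{"x":0,"y":-1.8,"z":0,"spin":0,"fingers":0.45},{"x":0,"y":-2.7,"z":0,"spin":0,"fingers":0.45},{"x":0,"y":-3.6,"z":0,"spin":0,"fingers":0.45},{"x":0,"y":-4.5,"z":0,"spin":0,"fingers":0.45}]'
python3 -m jog '[{"x":0,"y":-0.9,"z":0,"spin":0,"fingers":0.45},{"x":0,"y":-1.8,"z":0,"spin":0,"fingers":0.45},{"x":0,"y":-2.7,"z":0,"spin":0,"fingers":0.45},{"x":0,"y":-3.6,"z":0,"spin":0,"fingers":0.45},{"x":0,"y":-4.5,"z":0,"spin":0,"fingers":0.45}]'
python3 - <<'E'
from h import *
go([0,-152],191)
E
```

```text
time: 12.7
tool_pos: [0.5181, -0.0176, 0.1917]
tool_rot: [1.078, 1.571, 1.195]
contact_force: [0.1, 1.8, -1.2]
opening: 0.0504
time: 13.32
tool_pos: [0.5234, -0.0623, 0.1917]
tool_rot: [1.482, 1.571, 1.599]
contact_force: [-0.1, 1.9, -1.5]
opening: 0.0507
time: 13.95
tool_pos: [0.5286, -0.107, 0.1917]
tool_rot: [1.496, 1.571, 1.612]
contact_force: [0.3, 1.7, 0.9]
opening: 0.0504
t 13.95 tool lane mm [  0.2 -93.9] z 191.7 jaw-rel deg 0.0 F [0.3 1.7 0.9] open 0.0504
shift cm [ 0.07 -5.81 -0.02] spin 0.0
n axis in tool [ 0. -0.  1.]
t axis in tool [0. 1. 0.]
```

```bash
python3 -m jog '[{"x":0,"y":-0.9,"z":0,"spin":0,"fingers":0.45},{"x":0,"y":-1.8,"z":0,"spin":0,"fingers":0.45},{"x":0,"y":-2.7,"z":0,"spin":0,"fingers":0.45},{"x":0,"y":-3.6,"z":0,"spin":0,"fingers":0.45},{"x":0,"y":-4.4,"z":0,"spin":0,"fingers":0.45}]'
python3 -m jog '[{"x":0,"y":-0.6,"z":0,"spin":0,"fingers":0.45},{"x":0,"y":-0.9,"z":0,"spin":0,"fingers":0.45},{"x":0,"y":-0.9,"z":0,"spin":0,"fingers":0.45},{"x":0,"y":1.5,"z":0,"spin":0,"fingers":0.45},{"x":-5,"y":2.5,"z":0,"spin":0,"fingers":0.45}]'
python3 -m jog '[{"x":-6,"y":2,"z":0,"spin":0,"fingers":0.45},{"x":-6,"y":4,"z":-6,"spin":-10,"fingers":0.45},{"x":-6,"y":4,"z":-12,"spin":-20,"fingers":0.45},{"x":-6,"y":2,"z":-14,"spin":-30,"fingers":0.45}]'
python3 - <<'E'
from h import *
T=robot.read_camera("top");save(T,"top5.png");b,e=fitbox([T],np.array([.54,-.23,.12]));print(b,e,lane(b)*1000,np.degrees(b[2]-YAW))
go([-90,-225],191,90);print(robot.observe()["qpos"].round(2))
E
```

```text
time: 14.58
tool_pos: [0.5337, -0.1507, 0.1917]
tool_rot: [1.392, 1.571, 1.508]
contact_force: [-0.1, 3.1, 0.1]
opening: 0.0505
time: 15.2
tool_pos: [0.5295, -0.1242, 0.2391]
tool_rot: [2.671, 1.563, 2.788]
contact_force: [2.8, -1.4, 0.2]
opening: 0.0506
time: 15.7
tool_pos: [0.3863, -0.1205, 0.3018]
tool_rot: [2.196, 1.569, 2.844]
contact_force: [0.7, 0.5, 0.5]
opening: 0.0505
[ 0.5431 -0.2358  0.115 ] 0.06 [  -0.3792022  -223.48335547] -0.10313240312354796
t 15.75 tool lane mm [-142.8  -93.1] z 302.0 jaw-rel deg 30.95 F [ 0.  -0.2 -1.2] open 0.0502
shift cm [ 11.11 -14.03  -2.24] spin -59.05
n axis in tool [-0.001 -0.514  0.858]
t axis in tool [-0.001  0.858  0.514]
[-0.5   0.26  1.98 -0.    0.91 -1.15]
```

View pics/top5.png

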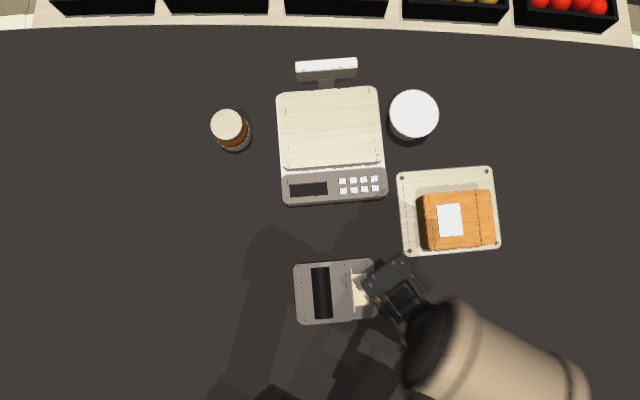

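The box is on the plate (centre about (458,219)), square, but ~20 mm toward the printer side of the plate's centre. Nudging it sideways with the two tips.

```bash
python3 -m jog '[{"x":0,"y":-4,"z":-0.6,"spin":-10,"fingers":0.45},{"x":0,"y":-8,"z":-1.2,"spin":-20,"fingers":0.45},{"x":0,"y":-12,"z":-1.9,"spin":-30,"fingers":0.45},{"x":0,"y":-14,"z":-2.2,"spin":-40,"fingers":0.45},{"x":0,"y":-14,"z":-2.2,"spin":-50,"fingers":0.45}]'
python3 - <<'E'
from h import *
go([-90,-223.5],191,90)
E
```

```text
time: 16.38
tool_pos: [0.4562, -0.2487, 0.3015]
tool_rot: [-2.388, 1.569, -0.872]
contact_force: [0.0, 0.8, -0.9]
opening: 0.0505
t 16.38 tool lane mm [ -88.1 -226.1] z 301.5 jaw-rel deg 80.18 F [ 0.   0.8 -0.9] open 0.0505
shift cm [11.05  0.24  0.24] spin -9.82
n axis in tool [ 0.001 -0.985  0.171]
t axis in tool [-0.001  0.171  0.985]
```

```bash
python3 -m jog '[{"x":3,"y":0.2,"z":0.2,"spin":-9.8,"fingers":0.45},{"x":6,"y":0.2,"z":0.2,"spin":-9.8,"fingers":0.45},{"x":9,"y":0.2,"z":0.2,"spin":-9.8,"fingers":0.45},{"x":11,"y":0.2,"z":0.2,"spin":-9.8,"fingers":0.45},{"x":11,"y":0.2,"z":0.2,"spin":-9.8,"fingers":0.45}]'
python3 - <<'E'
from h import *
go([-44,-223.5],191,90)
E
```

```text
time: 17.0
tool_pos: [0.4534, -0.2448, 0.1905]
tool_rot: [0.839, 1.568, 2.523]
contact_force: [-0.1, 0.2, 0.4]
opening: 0.0506
t 17.0 tool lane mm [ -90.5 -222. ] z 190.5 jaw-rel deg 89.75 F [-0.1  0.2  0.4] open 0.0506
shift cm [-0.06 -4.65 -0.13] spin -0.25
n axis in tool [-0.002 -1.     0.004]
t axis in tool [0.002 0.004 1.   ]
```

```bash
python3 -m jog '[{"x":0,"y":-1,"z":-0.1,"spin":-0.2,"fingers":0.45},{"x":0,"y":-2,"z":-0.1,"spin":-0.2,"fingers":0.45},{"x":0,"y":-2.8,"z":-0.1,"spin":-0.2,"fingers":0.45},{"x":0,"y":-3.5,"z":-0.1,"spin":-0.2,"fingers":0.45},{"x":0,"y":-4.2,"z":-0.1,"spin":-0.2,"fingers":0.45}]'
python3 -m jog '[{"x":0,"y":-0.4,"z":0,"spin":0,"fingers":0.45},{"x":0,"y":-0.4,"z":0,"spin":0,"fingers":0.45},{"x":0,"y":2,"z":0,"spin":0,"fingers":0.45},{"x":-5,"y":5,"z":0,"spin":0,"fingers":0.45},{"x":-10,"y":9,"z":2,"spin":0,"fingers":0.45}]'
python3 -m jog '[{"x":-3,"y":3,"z":5,"spin":5,"fingers":0.45},{"x":-5,"y":3,"z":9,"spin":10,"fingers":0.45},{"x":-5,"y":3,"z":9,"spin":10,"fingers":0.45}]'
python3 - <<'E'
from h import *
P=lane([.56395,-.23502])*1000
for n in("top","side"):
    T=robot.read_camera(n);save(T,n+"6.png");b,e=fitbox([T],np.array([.562,-.233,.12]));print(b,e,lane(b)*1000-P,np.degrees(b[2]-YAW))
    for t,z in(("jar",.04),("tub",.03)): print(t,[ground(T,d["xy"],z).round(3) for d in robot.look_for(t,T)[:1]])
tool()
E
```

```text
time: 17.62
tool_pos: [0.4954, -0.2412, 0.1919]
tool_rot: [1.185, 1.57, 2.873]
contact_force: [-5.5, -0.6, 4.0]
opening: 0.0504
time: 18.25
tool_pos: [0.4063, -0.2337, 0.2892]
tool_rot: [-2.109, 1.569, -0.422]
contact_force: [-0.4, -0.8, 1.0]
opening: 0.0501
time: 18.62
tool_pos: [0.3659, -0.1453, 0.3399]
tool_rot: [-1.892, 1.567, -0.378]
contact_force: [0.4, -0.4, 0.4]
opening: 0.0505
[ 0.5623 -0.2328  0.1158] 0.063 [-1.3800511   2.39715643] -0.05729577951308237
jar [array([0.705, 0.206, 0.04 ])]
tub [array([ 0.745, -0.155,  0.03 ])]
[ 0.5627 -0.2338  0.1602] 0.049 [-1.09931106  1.35735596] 2.486636830867773
jar [array([0.702, 0.199, 0.04 ])]
tub [array([ 0.75 , -0.163,  0.03 ])]
t 18.93 tool lane mm [-165.5 -115.5] z 337.6 jaw-rel deg 79.97 F [-0.  -0.5 -1. ] open 0.05
```

View pics/top6.png

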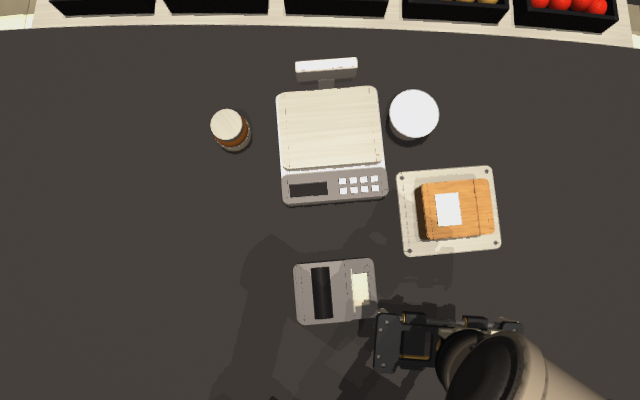

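The box (about (457,209)) is centred and square on the plate, the arm is clear, and the jar and tub haven't moved. Handing in.

```bash
python3 -c "
from cell import robot
print(robot.hand_in())"
```

```text
the job is handed in; nothing more can be done
None
```

I slid the box through the gap and onto the plate with the fingertips, and handed the job in at about 19 s. `hand_in` gave no verdict.

**How it went:** I squared the box with the two tips and nudged it onto the lane's centre line. I pushed it straight through, then nudged it about 19 mm sideways onto the plate's centre.

**Last checks:**

| Check | Top camera | Side camera |
|---|---|---|
| Box off plate centre, across | 1.4 mm | 1.1 mm |
| Box off plate centre, along | 2.4 mm | 1.4 mm |
| Box angle to the lane and plate axes | -0.1° | 2.5° |

- **Angle:** the two cameras disagree by about 2.5°, but both are well under the 10° limit.
- **Forces:** the pushing readings I saw stayed under about 7 N. They were taken only at the end of each move, and nothing suggested a hard contact with the scale or printer.
- **Jar and tub:** the tub's detected position agreed with the start to within 4 mm. The jar's was within 2 mm in the side view; the top view differed by 9 mm, which I put down to detector scatter because the jar looks unmoved in the pictures.
- **Robot:** the arm was well clear of everything when I handed in.

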